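# Hold the latched lantern over its marble riser on the banquet table

### The job

Secure the shut lid of the lantern by turning its brass turnbutton all the way across onto the lid while the lantern still stands on the table. Then carry the lantern by its handle, upright, over the flower trough to the marble riser on the other side, touching neither the flowers nor the glassware, and stop with it hovering about a finger's breadth (10 mm) above the riser, centred on it and with its sides square to the riser's sides, not touching it. Finish while still holding it there: do not set it down or let go; someone will then slide a felt pad underneath.

Things in the scene. Friction and masses are not known exactly. Their poses are not given: they have to be found in the camera images.
- lantern: Loose lantern, 0.6-0.9 kg, dark steel and glass. Origin: centre of underside, z up. Body 130 x 130 mm, roof at z 120 mm, on it a shut lid (x -42 to 56, y -50 to 50, top z 124 mm). Turnbutton on the front (-x) roof rail. Rigid arched handle over the middle, uprights at x 0, y +/-58 mm. Centre of mass under the handle. Starts on the table, left or right of the trough, front toward the robot.
- lantern_handle (a point): Middle of the level handle bar, 175 mm above the lantern's origin, axes as the lantern's. The bar runs along the lantern's y, 124 mm long, 12 mm wide (x), 14 mm high (z 168 to 182 mm), with 44 mm free between bar and lid. Can be gripped from above, fingers closing along the lantern's x.
- turnbutton (a joint): Angle of the brass turnbutton about a vertical pin, rad. 0: arm points to the lantern's +y, along the front rail, off the lid (open). 1.571: end stop, arm points to the lantern's +x, across the lid (secured). Grows clockwise seen from above; starts at 0 to 0.4; stays where left; friction about 1 N at 26 mm from the pin.
- turn_pivot (a point): Pin of the turnbutton, at lantern x -54, y -18, z 134 mm (mid-height of the arm); axes as the lantern's. The arm is a bar reaching 40 mm from the pin, 12 mm wide, 16 mm high (z 126 to 142 mm), with an 18 mm round hub, 26 mm below the handle bar. Can be pushed sideways with a closed fingertip.
- turn_tip (a point): Middle of the free end face of the turnbutton's arm, 40 mm from the pin at mid-height; it swings with the arm and its y axis points from the pin to the tip.
- riser: Square white marble slab lying fixed on the table, 160 x 160 x 20 mm, across the flower trough from the lantern. Origin: centre of its underside; x and y along its sides. Any of the four ways round is equally good for the lantern.
- riser_top (a point): Centre of the riser's top face, 20 mm above the table; axes as the riser's.
- centrepiece: Fixed wooden trough full of dark red and cream flowers, 360 mm along its x, 90 mm along its y, flower tops up to 88 mm above the table. Origin: centre of its underside. It lies about along the world x axis, between the lantern and the riser. Must not be touched.
- goblet_left: Bystander: loose stemmed glass, 76 mm across, 150 mm tall; origin: centre of its foot's underside. Beyond the work, left. Leave it alone.
- goblet_right: Bystander: loose stemmed glass, the same, beyond the work, right. Leave it alone.
- tumbler: Bystander: loose straight glass, 68 mm across, 100 mm tall, beyond the work, far left; origin: centre of its underside. Leave it alone.
- candle_cylinder: Bystander: loose glass cylinder with a pillar candle in it, 92 mm across, 200 mm tall, beyond the far end of the trough; origin: centre of its underside. Leave it alone.
There are look-alikes about, which are no part of the job. Leave any black or red look-alike of the riser alone.

How it is judged:
On the way, in this order (a step that is already met when the one before it is completed fails the run):
1. the turnbutton is turned fully across onto the lid (1.35 rad or more) while the lantern stands on the table (value of joint turnbutton above 1.35 rad and height (world z) of lantern below 0.006 m and angle between lantern's own z axis and vertical below 0.05 rad), for 0.2 s.
2. the lantern passes over the flower trough, clear of it (y of lantern in the frame of centrepiece between -0.045 and 0.045 m and x of lantern in the frame of centrepiece between -0.24 and 0.24 m and height (world z) of lantern above 0.088 m), for 0.02 s.
At the end, for the whole second after the job is handed in: Gripper holds the lantern at rest, underside 3-22 mm above the riser, touching nothing else, centred within 12 mm, sides square to the riser within 0.12 rad (any quarter turn), tilt under 0.07 rad; turnbutton at 1.35 rad or more; no bystander moved 20 mm (z of lantern in the frame of riser_top between 0.003 and 0.022 m and horizontal distance between lantern and riser_top below 0.012 m and (angle between the x axis of lantern and the x axis of riser, either way round below 0.12 rad or angle between the x axis of lantern and the y axis of riser, either way round below 0.12 rad) and angle between lantern's own z axis and vertical below 0.07 rad and linear speed of lantern below 0.02 m/s and value of joint turnbutton above 1.35 rad and contact force between the fingers and lantern above 2 N and contact force between lantern and riser below 0.1 N and contact force between lantern and goblet_left below 0.1 N and contact force between lantern and goblet_right below 0.1 N and contact force between lantern and tumbler below 0.1 N and contact force between lantern and candle_cylinder below 0.1 N and contact force between lantern and centrepiece below 0.1 N and distance of each of goblet_left, goblet_right, tumbler, candle_cylinder from where it was at the start of the episode below 0.02 m); the arm keeps its last pose, push and grip.
It fails at once if the lantern is lifted before the turnbutton is secured (height (world z) of lantern above 0.02 m and value of joint turnbutton below 1.2 rad).
It fails at once if the lantern is tipped by more than 0.4 rad (angle between lantern's own z axis and vertical above 0.4 rad).
It fails at once if the lantern or the robot touches the flower trough (contact force between any of lantern, the arm, the fingers and centrepiece above 0.5 N).
It fails at once if a bystander glass or the candle cylinder is moved 20 mm or tipped (distance of any of goblet_left, goblet_right, tumbler, candle_cylinder from where it was at the start of the episode above 0.02 m or angle between any of goblet_left, goblet_right, tumbler, candle_cylinder's own z axis and vertical above 0.3 rad).
It also fails if it takes over 72 s, if anything falls off the work surface, if the arm or the gripper's body presses on something with over 40 N, if the wrist force passes 120 N, or if a joint passes its speed limit or range.

### The arm

A 7-joint arm with a two-finger parallel gripper is mounted at the origin on the work surface. World frame = base frame: x ahead of the robot, y to its left, z up, the work surface at z = 0. Lengths are in m, angles in rad, forces in N, time in s.
With the tool pointing down it reaches from about 0.425 to 1.025 m from the base axis. Payload 9.4 kg.
Tool frame: the origin (TCP) lies midway between the tips of the shut fingers; the grasp point (between the pads) lies 19 mm behind it; z points along the fingers, y is the line along which they close (so a half turn about z gives the same grasp; the last joint's range is limited). The gripper opens to 85 mm and grips with 20 to 120 N. Pads are 22 mm wide; open, the fingers measure 114 mm over their backs; the gripper's body (76 mm by 85 mm) begins 54 mm behind the grasp point. The pads swing forward as they close: fully open they stand 13 mm farther back than shut.
Start: joints at [1.054, 0.599, -0.003, 1.599, 0.002, 0.943, -0.08], TCP at [0.309, -0.656, 0.231] pointing down, gripper open.
Joint ranges: [-2.57, 2.57], [-0.35, 1.97], [-1.29, 1.29], [0.11, 2.56], [-1.05, 4.19], [0.11, 1.86], [-2.63, 2.63]. Speed limits (rad/s): [2.22, 2.22, 3.01, 3.01, 3.14, 3.14, 3.14].

### API

Orientations are given as a rotation vector (axis times angle).
In Python, from workcell import telemetry, eyes, order gives the robot as it stands. The module is installed in compiled form; this text tells all that it offers.
- The arm moves only by the tool arm_command, never from a script. Its argument "steps" is text: rows parted by semicolons, each of 4 numbers parted by spaces: the shift along the world's x, y, z in mm, then the turn about the world's z in rad. A call has 1 to 8 rows; each row shifts and turns the commanded pose from where the row before left it; what a row does not reach is not made up. A row lasts 1/8 s, in which the tool goes at most 62.5 mm and 10.7 degrees, less where a joint would pass 70% of its speed; a pose out of reach is approached as far as the arm can. A call with a gripper value outside its range is refused whole. "grip" is the closure, from 0 (fully open) to 1 (shut), set as the call begins (left out, the last holds). The fingers move at their own pace and stop on an object; the grip force is fixed at half the most. Time passes only in rows, so rows that do not move let the fingers close. It gives the time, the measured TCP pose, the force, the opening and the grip force at its end, in the units of the state.
- telemetry.get_obs(): the state, without advancing time (a new reading comes with each control period).
- eyes.grab_frame(name): name is "scene" or "side" or "wrist"; returns a dict with "pixels" (420x560x3 uint8, blue, green, red), "camera_matrix" (3x3 intrinsics, pixels), "k1" (the pictures are not rectified: a ray, as slopes to the right and down, at radius r is drawn at 1 + k1 r^2 times it, then the intrinsics apply), "origin" and "rotation" of the camera in the world. Camera axes: x right, y down, z forward; pixel columns grow to the right and rows downward; lengths in m; the calibration is good to about 2 mm. A picture is of the moment at which its call begins. There is no depth.
- order.job_done(): hands the job in; it is judged then, once.
The state is a dict: "clock": time; "qpos": joint angles; "joint_vel": joint speeds; "joint_torque": joint torques, N m; "ee_pos": TCP position; "eef_rot": TCP orientation; "force": force on the tool from outside, world axes, zero at the start; "moment": the same for the moment, N m; "width": finger opening in m; "finger_force": force on a finger pad.
Only numpy, scipy, OpenCV 4.12 (cv2) and the standard library are available. Lean on these libraries where they do the work, as an engineer would, in place of code of your own. Each camera call takes 0.05 s, during which the arm holds its last target. There are 200 camera calls.

## Working session

There is one attempt and no reset: what is moved stays moved. The work goes in short steps, Python scripts to look and compute and a tool call to move; the robot and the scene stay as the last step left them, time stands still between calls to the robot, and variables do not carry over. Pictures are saved under pics/ and viewed, at most 10 in all, crops included, and the job is handed in when it is done.

Besides the shell and the picture viewer there is one more tool, called after "Emit:" by a JSON object that holds its "api" and its "payload". arm_command: Moves the arm, as the interface text tells. Its arguments: {"type":"object","properties":{"steps":{"type":"string"},"grip":{"type":"number"}},"required":["steps"]}

```bash
mkdir -p pics
cat > h.py <<'E'
import numpy as np, cv2, pickle
from workcell import telemetry, eyes, order
def grab(n,f):
    d=eyes.grab_frame(n); cv2.imwrite(f'pics/{f}.png',d['pixels']); pickle.dump(d,open(f'pics/{f}.pkl','wb')); return d
def load(f): return pickle.load(open(f'pics/{f}.pkl','rb'))
def ray(d,u,v):
    K=np.array(d['camera_matrix']); p=np.array([(u-K[0,2])/K[0,0],(v-K[1,2])/K[1,1]]); s=p.copy()
    for _ in range(30): s=p/(1+d['k1']*(s@s))
    r=np.array(d['rotation'])@np.r_[s,1]; return np.array(d['origin']).ravel(),r
def onz(d,u,v,z):
    o,r=ray(d,u,v); return o+r*(z-o[2])/r[2]
def proj(d,P):
    K=np.array(d['camera_matrix']); c=np.array(d['rotation']).T@(np.array(P)-np.array(d['origin']).ravel()); s=c[:2]/c[2]
    s=s*(1+d['k1']*(s@s)); return K[0,0]*s[0]+K[0,2],K[1,1]*s[1]+K[1,2]
E
python3 - <<'E'
from h import *
for n in('scene','side','wrist'):
    d=grab(n,n+'0'); print(n,np.round(d['origin'],3).ravel(),np.round(d['rotation'],2).tolist(),d['k1'],d['camera_matrix'][0])
o=telemetry.get_obs(); print(o)
E
```

```text
scene [1.654 0.02  1.03 ] [-1.77, -1.57, 0.75] -0.1445149874468165 [516.90121078   0.         281.80360722]
side [0.332 0.967 1.09 ] [-0.28, 2.85, -1.07] 0.01663866319017038 [514.75304896   0.         293.26121886]
wrist [ 0.377 -0.625  0.373] [2.44, -1.55, -0.23] -0.04098486749666083 [370.6705361    0.         279.95557851]
{'clock': 0.15, 'qpos': array([ 1.05430407,  0.59996482, -0.00254582,  1.59992367,  0.00177442,
        0.94287996, -0.07977893]), 'joint_vel': array([-0.00054194, -0.00197025,  0.00060867, -0.00072272, -0.00024154,
        0.00016921, -0.00080993]), 'joint_torque': array([ 2.57707681e-03, -7.76991320e+01,  1.56647343e+00, -2.58232588e+01,
        1.24192415e-02,  6.83132836e-03,  6.40392886e-05]), 'ee_pos': array([ 0.30852836, -0.65570317,  0.23060635]), 'eef_rot': array([-3.06482569e+00, -6.85127056e-01,  5.40039266e-04]), 'force': array([-0.00208651,  0.02942646, -0.65847631]), 'moment': array([ 0.00769237,  0.03891126, -0.00108927]), 'finger_force': 0.0, 'width': 0.08562253417651941}
```

View pics/scene0.png

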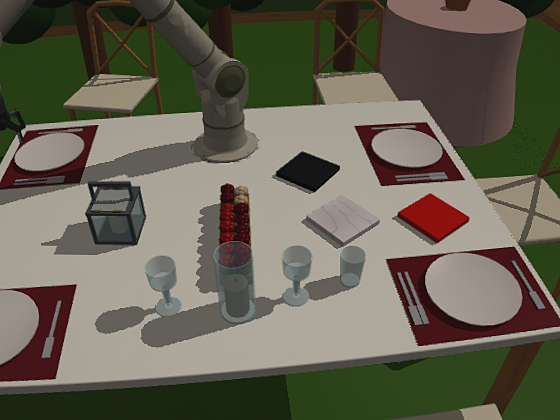

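View pics/side0.png

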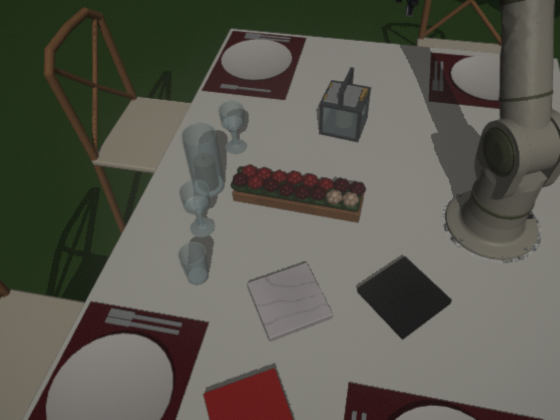

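The scene shows the lantern at (116,213), the trough at (235,225), goblets at (163,285) and (296,275), the tumbler at (352,266) and the candle cylinder at (235,283). There are three riser candidates: black (308,171), white veined marble (343,219) and red (433,217). Only the white one fits. In the side view the lantern is at (345,108), the white riser at (290,299) and the trough at (300,190). I'll confirm in enlarged crops.

```bash
sed -i "s/d=eyes.grab_frame(n);/d=dict(eyes.grab_frame(n)); d['rotation']=cv2.Rodrigues(np.array(d['rotation'],float))[0];/" h.py
python3 - <<'E'
from h import *
for n in('scene0','side0','wrist0'):
    d=load(n); d['rotation']=cv2.Rodrigues(np.array(d['rotation'],float))[0]; pickle.dump(d,open(f'pics/{n}.pkl','wb'))
s=load('scene0')['pixels'];t=load('side0')['pixels']
def crop(im,u,v,w,h): return cv2.resize(im[v:v+h,u:u+w],(400,300),interpolation=cv2.INTER_CUBIC)
a=crop(s,75,170,100,75);b=crop(s,293,182,100,75);c=crop(t,295,65,100,75);e=crop(t,233,255,110,82)
cv2.imwrite('pics/crop0.png',np.vstack([np.hstack([a,b]),np.hstack([c,e])]))
E
```

```text
(no output)
```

View pics/crop0.png

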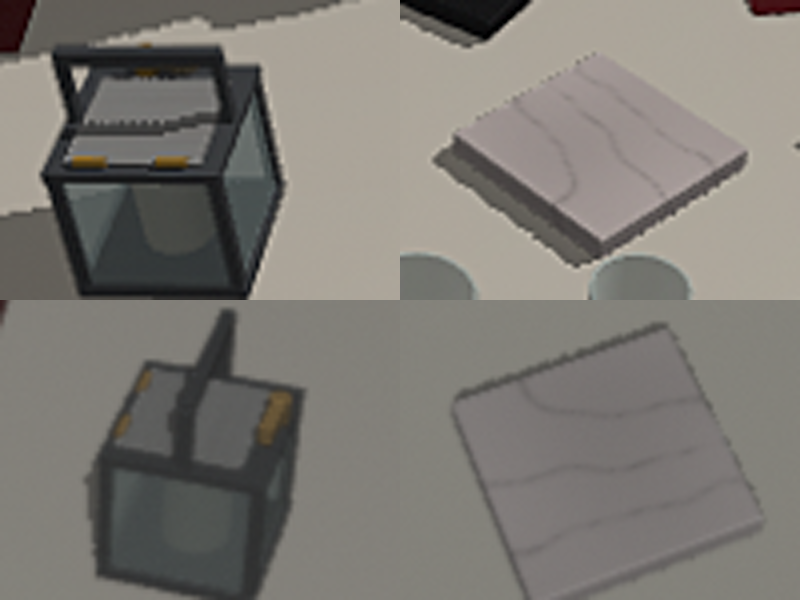

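View pics/wrist0.png

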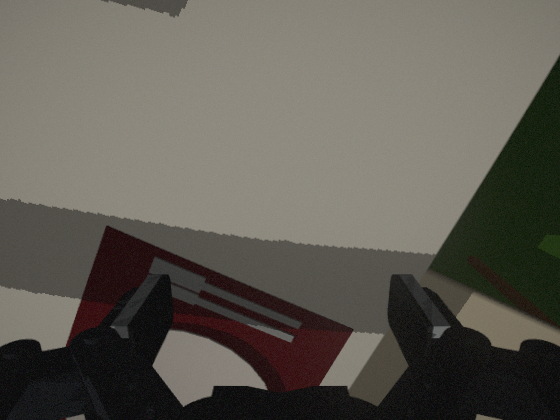

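The crops confirm the veined white slab as the riser and show the lantern with its brass turnbutton on the robot side and its hinges on the far side. Next I fit both poses.

Run:
```python
from h import *
from scipy.optimize import least_squares
S=load('scene0');T=load('side0')
def fs(l,ox,oy,k): return [((x+.5)/k-.5+ox,(y+.5)/k-.5+oy) for x,y in l]
a=fs([(45,175),(237,180),(262,66)],75,170,4)
c=fs([(146,62),(303,88),(265,192),(100,155)],295,65,4)
b=fs([(197,54),(347,155),(203,242),(55,137)],293,182,4)
e=fs([(267,27),(363,220),(53,100)],233,255,400/110)
for n,d,l,z in(('lanS',S,a,.12),('lanT',T,c,.12),('risS',S,b,.02),('risT',T,e,.02)):
    print(n,[np.round(onz(d,*p,z)[:2],4).tolist() for p in l])
bar=fs([(54,47),(222,50)],75,170,4); print('bar',[np.round(onz(S,*p,.182)[:2],4) for p in bar])
def fit(obs,z,x0):
    def f(q):
        r=[]
        R=np.array([[np.cos(q[2]),-np.sin(q[2])],[np.sin(q[2]),np.cos(q[2])]])
        for d,p,m in obs: r+=list(np.array(proj(d,[*(q[:2]+R@m),z]))-p)
        return r
    s=least_squares(f,x0); print(np.round(s.x,4),np.round(s.fun,1)); return s.x
h=.065
lo=[(S,p,np.array(m)*h) for p,m in zip(a,[(1,-1),(1,1),(-1,1)])]+[(T,p,np.array(m)*h) for p,m in zip(c,[(1,-1),(-1,-1),(-1,1),(1,1)])]
fit(lo,.12,[.7,-.3,0])
P=[onz(S,*p,.02)[:2] for p in b]; ctr=np.mean(P,0)
yaw=np.arctan2(*(P[1]-P[0])[::-1]); print('riser',ctr,yaw)
def corner(w):
    R=np.array([[np.cos(yaw),np.sin(yaw)],[-np.sin(yaw),np.cos(yaw)]]);return np.sign(R@(w-ctr))*.08
ro=[(d,p,corner(onz(d,*p,.02)[:2])) for d,l in((S,b),(T,e)) for p in l]
fit(ro,.02,[*ctr,yaw])
for n,u,v in(('gl',168,310),('gr',296,298),('cyl',237,315),('tum',350,280),('tr1',221,190),('tr2',250,262)): print(n,np.round(onz(S,u,v,0 if n[0]!='t' or n=='tum' else .05)[:2],3))
for u,v in((237,172),(365,185),(360,217),(233,205)):print(np.round(onz(T,u,v,.05)[:2],3))
```

```text
lanS [[0.498, -0.4017], [0.5196, -0.2626], [0.3862, -0.258]]
lanT [[0.4996, -0.3994], [0.3742, -0.3871], [0.3887, -0.2548], [0.516, -0.2764]]
risS [[0.3739, 0.3634], [0.5103, 0.4508], [0.592, 0.322], [0.463, 0.2343]]
risT [[0.4629, 0.2338], [0.3756, 0.369], [0.5934, 0.3192]]
bar [array([ 0.4305, -0.3927]), array([ 0.4497, -0.2696])]
[ 0.4444 -0.3273 -0.1069] [ 0.7  0.8 -2.4 -0.7  0.7  0.  -0.8  0.   0.4  0.4  0.7 -0.1 -0.4  1.4]
riser [0.48480302 0.3426269 ] 0.5702081770368733
[0.4849 0.3435 0.5775] [ 1.1 -0.   0.9 -0.5 -0.4  0.9 -0.6 -0.3  0.6 -0.3  0.7 -0.7 -0.9  0.2]
gl [ 0.771 -0.172]
gr [0.767 0.16 ]
cyl [0.806 0.004]
tum [0.722 0.315]
tr1 [ 0.341 -0.02 ]
tr2 [0.671 0.049]
[ 0.709 -0.014]
[ 0.346 -0.031]
[0.346 0.087]
[0.686 0.108]
```

Both poses agree across the two cameras: lantern at (0.444, -0.327) with yaw about -0.107, riser at (0.485, 0.3435) with yaw 0.578. I'll move above the lantern front with the fingers shut for a wrist look.

Emit:
{"api": "arm_command", "payload": {"steps": "0 20 30 0;4 50 30 -0.08;4 50 30 -0.08;4 50 0 -0.08;4 50 0 -0.08;4 50 0 -0.08;4 50 0 -0.08;2 18 0 -0.07", "grip": 1}}

```text
clock: 1.15
ee_pos: [0.3346, -0.3151, 0.3214]
eef_rot: [-3.136, 0.172, 0.0]
force: [0.2, -0.5, 0.5]
width: 0.0002
finger_force: 0.0
```

Emit:
{"api": "arm_command", "payload": {"steps": "0 0 0 0;0 0 0 0"}}

```text
clock: 1.4
ee_pos: [0.3346, -0.319, 0.3214]
eef_rot: [3.136, -0.172, 0.0]
force: [-0.5, -0.2, -0.1]
width: -0.0003
finger_force: 0.0
```

Run:
```python
from h import *
d=grab('wrist','w1');o=telemetry.get_obs();print(o['clock'],o['ee_pos'],o['qpos'],o['eef_rot'],o['width'],d['origin'],o['force'])
cv2.imwrite('pics/w1b.png',cv2.resize(d['pixels'],(800,600),interpolation=cv2.INTER_CUBIC))
L=np.array([.4444,-.3273]);y=-.1069;R=np.array([[np.cos(y),-np.sin(y)],[np.sin(y),np.cos(y)]])
for m,z in(((-65,65),120),((-65,-65),120),((65,65),120),((65,-65),120),((-54,-18),142),((-54,22),142)):
  print(m,np.round(np.array(proj(d,[*(L+R@np.array(m)/1e3),z/1e3]))*800/560))
```

```text
1.45 [ 0.33452716 -0.31911653  0.32122738] [ 0.60269336  0.17134756  0.04247455  2.06591121 -0.00878208  0.90441638
 -1.03101466] [ 3.13649709e+00 -1.72985133e-01 -1.79635615e-04] 0.00029718293392756766 [ 0.40969935 -0.32763783  0.46434625] [0.10653154 0.12202294 0.40791928]
(-65, 65) [293. 194.]
(-65, -65) [495. 193.]
(65, 65) [281. -33.]
(65, -65) [505. -33.]
(-54, -18) [424. 178.]
(-54, 22) [357. 178.]
```

View pics/w1b.png

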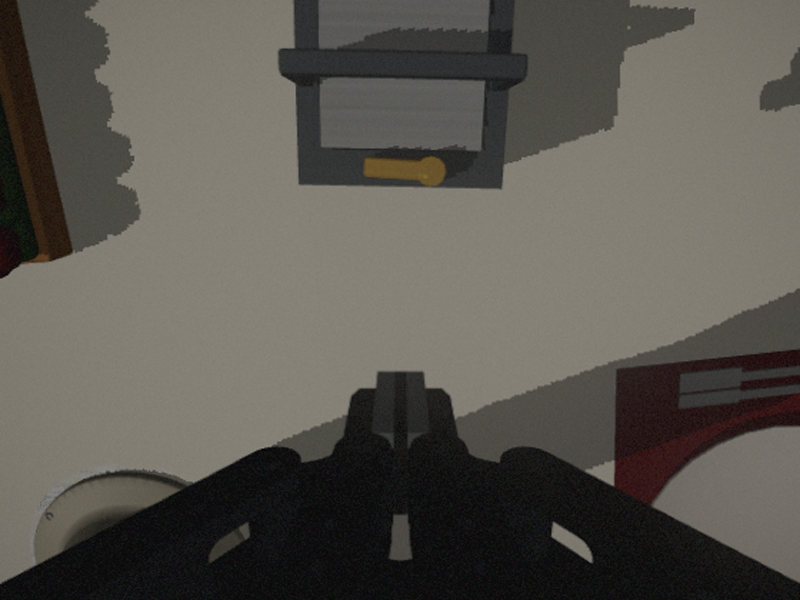

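The wrist view shows the front roof corners at (298,184) and (503,188), the turnbutton hub at (431,171), its arm tip at (364,168), the handle bar at (280–527, ~62), and the near trough end at left (60,255). I'll refine the pose from these.

Run:
```python
from h import *
d=load('w1');k=560/800
g=lambda u,v,z: onz(d,u*k,v*k,z)[:2]
a,b=g(298,184,.12),g(503,188,.12); print('front',a,b,np.linalg.norm(a-b))
yaw=np.arctan2(*(a-b)[::-1])-np.pi/2; print('yaw',yaw)
l,r=g(279,50,.182),g(527,55,.182);print('bar',l,r,np.linalg.norm(l-r),'yaw',np.arctan2(*(l-r)[::-1])-np.pi/2)
h=g(431,171,.142);t=g(364,168,.142);print('hub',h,'tip',t,np.linalg.norm(h-t),'yawarm',np.arctan2(*(t-h)[::-1])-np.pi/2)
for y in(-.107,yaw):
  R=np.array([[np.cos(y),-np.sin(y)],[np.sin(y),np.cos(y)]])
  print('centre: front',(a+b)/2+R@[.065,0],'hub',h-R@[-.054,-.018],'bar(near edge)',(l+r)/2+R@[.006,0])
for p in((72,250),(45,262)):print('trough end',g(*p,.05))
```

```text
front [ 0.39227451 -0.25998943] [ 0.37544755 -0.38998169] 0.13107682185344174
yaw -0.1287300830924183
bar [ 0.46071922 -0.27315925] [ 0.44507996 -0.39441442] 0.12225957297048425 yaw -0.12826994620149224
hub [ 0.39214707 -0.34402889] tip [ 0.39821959 -0.30474226] 0.03975317672113143 yawarm -0.15335608992170902
centre: front [ 0.44848929 -0.3319273 ] hub [ 0.44776057 -0.33189882] bar(near edge) [ 0.45886527 -0.33442761]
centre: front [ 0.4483232  -0.33332993] hub [ 0.44801101 -0.33311007] bar(near edge) [ 0.45884994 -0.33455708]
trough end [ 0.35850674 -0.05546692]
trough end [ 0.35145102 -0.03002336]
```

Refined: lantern (0.447, -0.332) with yaw -0.12, pin at (0.391, -0.343), button angle about 0.03. I'll lower the shut fingertip in front of the arm.

Emit:
{"api": "arm_command", "payload": {"steps": "11 2 -50 -0.01;11 2 -50 0;11 1 -45 0;0 0 -30 0;0 0 -15 0;0 0 0 0"}}

```text
clock: 2.2
ee_pos: [0.367, -0.3137, 0.1299]
eef_rot: [-3.135, 0.19, 0.004]
force: [-0.6, 0.5, 0.5]
width: -0.0002
finger_force: 0.0
```

Emit:
{"api": "arm_command", "payload": {"steps": "5 -1 0 0;5 0 0 0;6 2 0 0;6 2 0 0;6 0 0 0;6 -1 0 0;6 -3 0 0;6 -5 0 0"}}

```text
clock: 3.2
ee_pos: [0.4142, -0.3192, 0.1313]
eef_rot: [-3.136, 0.188, 0.0]
force: [-1.1, 1.3, -1.0]
width: 0.0
finger_force: 0.4
```

Emit:
{"api": "arm_command", "payload": {"steps": "3 -5 0 0;2 -5 0 0;0 0 0 0;0 0 0 0"}}

```text
clock: 3.7
ee_pos: [0.4187, -0.3293, 0.1313]
eef_rot: [3.135, -0.189, 0.001]
force: [-0.0, 0.4, -0.2]
width: -0.0
finger_force: 0.0
```

Run:
```python
from h import *
d=grab('wrist','w2');e=grab('side','s2');o=telemetry.get_obs();print(o['ee_pos'],o['force'])
a=d['pixels'];b=cv2.resize(e['pixels'][65:140,300:400],(400,300),interpolation=cv2.INTER_CUBIC)
s=grab('scene','c2');b2=cv2.resize(s['pixels'][165:240,75:175],(400,300),interpolation=cv2.INTER_CUBIC)
cv2.imwrite('pics/m2.png',np.hstack([cv2.resize(a[0:420,140:420],(400,600)),np.vstack([b,b2])]))
```

```text
[ 0.41878326 -0.32915393  0.13135906] [-0.32866083  0.05383974  0.49777602]
```

View pics/m2.png

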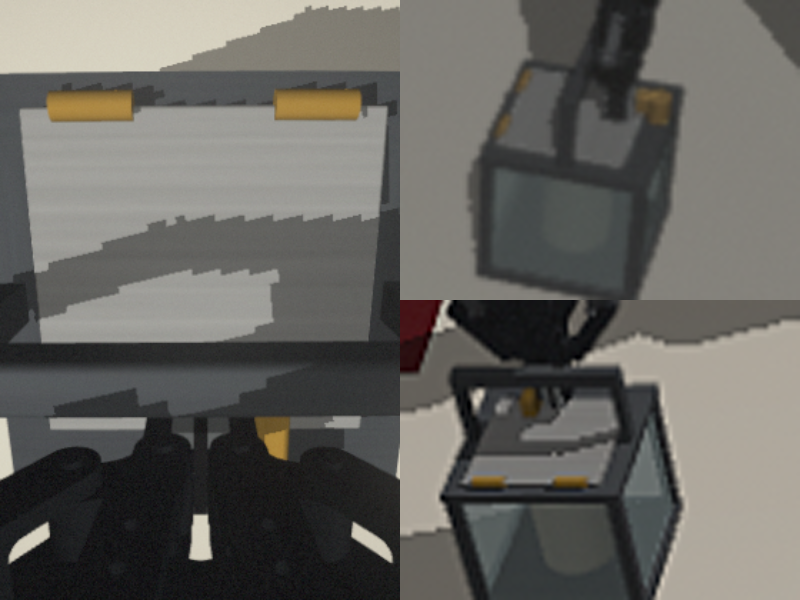

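The wrist image shows the button arm (gold, around (272,440)) pointing nearly straight across the lid. About 4 mm of push remains to the stop, so I'll nudge in small rows and watch the force.

Emit:
{"api": "arm_command", "payload": {"steps": "0 -2 0 0;0 -2 0 0;0 0 0 0"}}

```text
clock: 4.22
ee_pos: [0.4186, -0.332, 0.1315]
eef_rot: [-3.135, 0.187, 0.001]
force: [-1.3, 6.5, 7.3]
width: 0.0002
finger_force: 4.1
```

Emit:
{"api": "arm_command", "payload": {"steps": "0 -1.5 0 0;0 0 0 0;0 0 0 0"}}

```text
clock: 4.6
ee_pos: [0.4186, -0.3332, 0.1317]
eef_rot: [-3.134, 0.187, 0.001]
force: [-1.1, 7.3, 8.8]
width: -0.0001
finger_force: 4.8
```

It's at the stop (7 N). I'll back off and rise to the viewing pose.

Emit:
{"api": "arm_command", "payload": {"steps": "0 6 0 0;-3 4 0 0;0 0 40 0;0 0 50 0;-20 0 50 0;-40 0 50 0;-20 0 0 0;0 0 0 0"}}

```text
clock: 5.6
ee_pos: [0.3351, -0.3246, 0.3199]
eef_rot: [3.135, -0.192, 0.0]
force: [-0.2, 0.4, -0.4]
width: -0.0
finger_force: 0.0
```

Run:
```python
from h import *
d=grab('wrist','w3');s=grab('side','s3');o=telemetry.get_obs();print(o['clock'],o['ee_pos'])
cv2.imwrite('pics/w3b.png',cv2.resize(d['pixels'][0:210,140:420],(800,600),interpolation=cv2.INTER_CUBIC))
```

```text
5.7 [ 0.33692907 -0.32427756  0.31914477]
```

View pics/w3b.png

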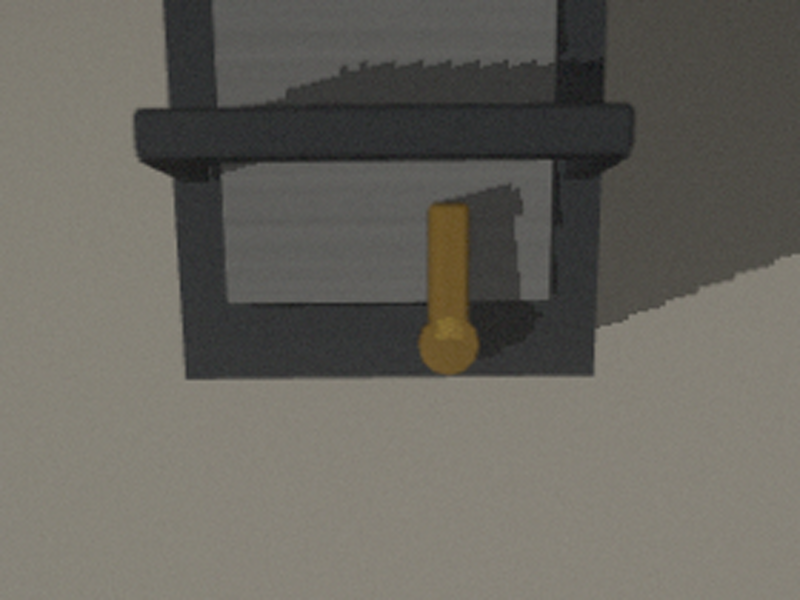

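The button is fully across: hub at (448,345), tip at (448,203), square to the front rail. The roof front corners are at (187,379) and (595,376), and the bar's far top edge runs (136,111)–(632,104). I'll refit the lantern pose.

Run:
```python
from h import *
d=load('w3');k=280/800
g=lambda u,v,z: onz(d,(u+.5)*k-.5+140,(v+.5)*k-.5,z)[:2]
a,b=g(187,379,.12),g(595,376,.12)
y1=np.arctan2(*(a-b)[::-1])-np.pi/2
l,r=g(136,111,.182),g(632,104,.182); y2=np.arctan2(*(l-r)[::-1])-np.pi/2
h=g(448,345,.142);t=g(448,203,.142);ya=np.arctan2(*(t-h)[::-1]); print(y1,y2,ya,np.linalg.norm(a-b),np.linalg.norm(l-r))
y=(y1+y2)/2;R=np.array([[np.cos(y),-np.sin(y)],[np.sin(y),np.cos(y)]])
print((a+b)/2+R@[.065,0],h-R@[-.054,-.018],(l+r)/2-R@[.006,0])
o=telemetry.get_obs();T=cv2.Rodrigues(o['eef_rot'])[0];print(T.round(3),o['ee_pos'])
```

```text
-0.1153334355459188 -0.11005833590172687 -0.11084857781292021 0.13002618040510663 0.12167639662880886
[ 0.44798166 -0.33477309] [ 0.4480131  -0.33400931] [ 0.44736174 -0.33441483]
[[ 0.993 -0.12  -0.001]
 [-0.12  -0.993  0.001]
 [-0.001 -0.001 -1.   ]] [ 0.33692907 -0.32427756  0.31914477]
```

Lantern at (0.4475, -0.334) with yaw -0.112. I'll open, turn +1.58 and go above the handle.

Emit:
{"api": "arm_command", "payload": {"steps": "14 -1 0 0.175;14 -2 0 0.175;14 -1 0 0.175;14 -1 0 0.175;14 -1 0 0.175;14 -1 0 0.175;14 -1 0 0.175;13 -2 0 0.175", "grip": 0}}

```text
clock: 6.7
ee_pos: [0.4492, -0.3339, 0.3182]
eef_rot: [-2.511, -1.884, -0.0]
force: [-0.1, -0.4, 0.4]
width: 0.0851
finger_force: 0.0
```

Emit:
{"api": "arm_command", "payload": {"steps": "0 0 -20 0.175;0 0 -40 0;0 0 0 0"}}

```text
clock: 7.08
ee_pos: [0.4469, -0.3332, 0.2564]
eef_rot: [-2.34, -2.085, 0.002]
force: [-0.8, -0.3, 0.8]
width: 0.0851
finger_force: 0.0
```

Run:
```python
from h import *
o=telemetry.get_obs();T=cv2.Rodrigues(o['eef_rot'])[0];print(T.round(3),o['ee_pos'],o['width'],o['qpos'],np.arctan2(T[1,1],T[0,1]),o['force'])
```

```text
[[ 0.115  0.993 -0.006]
 [ 0.993 -0.115  0.005]
 [ 0.004 -0.006 -1.   ]] [ 0.44689771 -0.33322023  0.25643415] 0.08506019302876398 [ 0.72236037  0.38242424 -0.24858542  1.9431421   0.12188528  0.83752133
  0.29345582] -0.11515854811885837 [-0.75534869 -0.32917641  0.83491881]
```

Emit:
{"api": "arm_command", "payload": {"steps": "0 -1 -30 0;0 0 -30 0;0 0 -25 0;0 0 -16 0;0 0 0 0;0 0 0 0"}}

```text
clock: 7.82
ee_pos: [0.4483, -0.3358, 0.1599]
eef_rot: [2.346, 2.088, 0.0]
force: [-0.4, 0.4, -0.3]
width: 0.0854
finger_force: 0.0
```

Emit:
{"api": "arm_command", "payload": {"steps": "0 0 0 0;0 0 0 0;0 0 0 0;0 0 0 0;0 0 0 0;0 0 0 0", "grip": 1}}

```text
clock: 8.57
ee_pos: [0.4467, -0.3354, 0.1591]
eef_rot: [-2.346, -2.088, 0.002]
force: [-5.0, 1.0, 5.3]
width: 0.0108
finger_force: 59.3
```

Gripped (59 N on the 11–12 mm bar). Lifting gently.

Emit:
{"api": "arm_command", "payload": {"steps": "0 0 5 0;0 0 10 0;0 0 15 0;0 0 20 0;0 0 25 0;0 0 30 0;0 0 25 0;0 0 15 0"}}

```text
clock: 9.57
ee_pos: [0.4478, -0.3355, 0.3061]
eef_rot: [2.345, 2.088, 0.001]
force: [-0.7, -0.1, -8.1]
width: 0.0106
finger_force: 58.8
```

Emit:
{"api": "arm_command", "payload": {"steps": "0 0 5 0;0 0 0 0;0 0 0 0"}}

```text
clock: 9.95
ee_pos: [0.4472, -0.3352, 0.3081]
eef_rot: [-2.345, -2.088, 0.001]
force: [-0.1, 0.4, -8.3]
width: 0.0105
finger_force: 58.8
```

Run:
```python
from h import *
s=grab('side','s4');c=grab('scene','c4');o=telemetry.get_obs();print(o['ee_pos'],o['force'],o['moment'],o['width'])
cv2.imwrite('pics/m4.png',np.hstack([cv2.resize(x,(400,600),interpolation=cv2.INTER_CUBIC) for x in(s['pixels'][20:200,290:410],c['pixels'][110:260,60:160])]))
```

```text
[ 0.44735334 -0.33530969  0.30823478] [-0.27906202 -0.97363038 -9.01565121] [-0.00796933 -0.00778691 -0.00543782] 0.011043727338494572
```

View pics/m4.png

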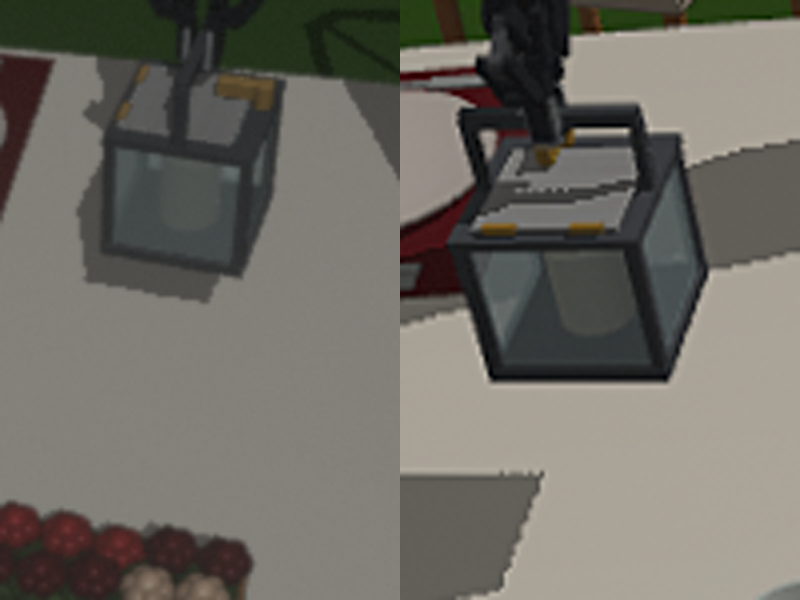

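Held upright with about 149 mm under it and the button still across. Carrying it over, bowed slightly outward in x.

Emit:
{"api": "arm_command", "payload": {"steps": "6 15 0 0;8 30 0 0;9 40 0 0;10 45 0 0;10 45 0 0;10 45 0 0;10 45 0 0;9 40 0 0"}}

```text
clock: 11.05
ee_pos: [0.5197, -0.0272, 0.3092]
eef_rot: [-2.344, -2.091, -0.001]
force: [0.5, -0.6, -8.4]
width: 0.0107
finger_force: 58.8
```

Emit:
{"api": "arm_command", "payload": {"steps": "0 40 0 0.05;0 45 0 0.09;-3 45 0 0.1;-5 45 0 0.1;-6 45 0 0.1;-7 45 0 0.1;-7 40 0 0.1;-6 30 0 0.05"}}

```text
clock: 12.05
ee_pos: [0.484, 0.3077, 0.3091]
eef_rot: [-1.495, -2.762, -0.001]
force: [-0.1, -1.0, -7.9]
width: 0.0108
finger_force: 58.8
```

Emit:
{"api": "arm_command", "payload": {"steps": "0 20 0 0;0 15 0 0;0 5 0 0;0 0 0 0;0 0 0 0;0 0 0 0"}}

```text
clock: 12.8
ee_pos: [0.4859, 0.3437, 0.3091]
eef_rot: [1.503, 2.758, -0.001]
force: [0.9, -0.5, -9.0]
width: 0.0108
finger_force: 58.8
```

Run:
```python
from h import *
w=grab('wrist','w5');o=telemetry.get_obs();T=cv2.Rodrigues(o['eef_rot'])[0];print(o['clock'],o['ee_pos'],np.arctan2(T[1,1],T[0,1]),T[:,2],o['force'],o['width'])
```

```text
12.85 [0.48582959 0.34386093 0.309144  ] 0.5730669506292398 [ 1.70225054e-04 -3.15418248e-04 -9.99999936e-01] [ 0.35436862 -0.21157941 -8.70425374] 0.01089368948635299
```

Emit:
{"api": "arm_command", "payload": {"steps": "0 0 -10 0;0 0 -20 0;0 0 -25 0;0 0 -20 0;0 0 -12 0;0 0 -8 0;0 0 -5 0;0 0 -3 0"}}

```text
clock: 13.85
ee_pos: [0.4858, 0.3447, 0.2062]
eef_rot: [1.502, 2.759, 0.001]
force: [-0.3, -0.7, -7.9]
width: 0.0107
finger_force: 58.8
```

Emit:
{"api": "arm_command", "payload": {"steps": "0 0 -6 0;0 0 -4 0;0 0 0 0;0 0 0 0;0 0 0 0;0 0 0 0"}}

```text
clock: 14.6
ee_pos: [0.4857, 0.3445, 0.1962]
eef_rot: [1.502, 2.759, 0.0]
force: [-0.1, -0.8, -9.0]
width: 0.011
finger_force: 58.8
```

Run:
```python
from h import *
s=grab('side','s6');c=grab('scene','c6');o=telemetry.get_obs();print(o['ee_pos'],o['force'],o['moment'])
cv2.imwrite('pics/m6.png',np.hstack([cv2.resize(x,(400,560),interpolation=cv2.INTER_CUBIC) for x in(s['pixels'][205:345,235:335],c['pixels'][115:255,295:395])]))
```

```text
[0.48566441 0.34449146 0.19616364] [-0.11264755 -0.2627179  -8.46620812] [-8.07866002e-05 -5.33682677e-02  1.03926908e-02]
```

View pics/m6.png

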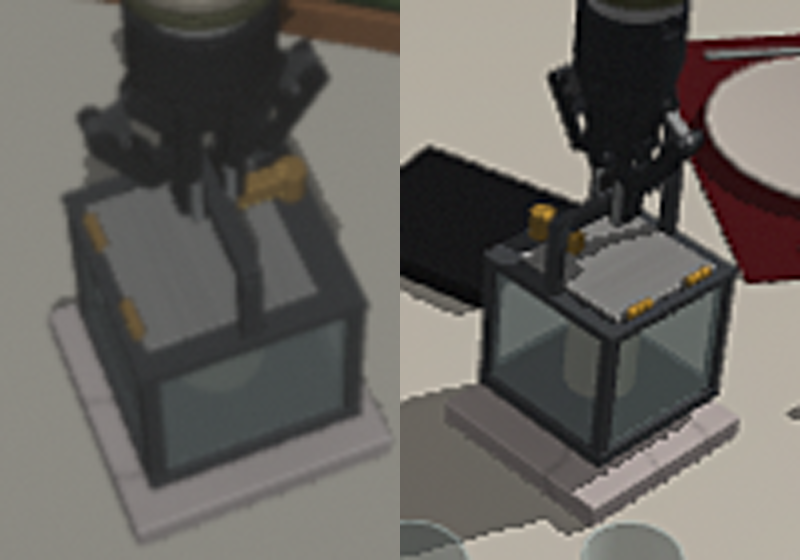

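Both views show the lantern square over the white riser with a small gap. In the side crop the bottom corners are (155,485) and (360,412); in the scene crop the near bottom corner is (605,462), above the riser's near corner at (588,505). I'll fit for offset and height.

Run:
```python
from h import *
from scipy.optimize import least_squares
S=load('c6');T=load('s6')
f=lambda x,y,ox,oy:np.array([(x+.5)/4-.5+ox,(y+.5)/4-.5+oy])
Ts=[((155,485),0),((360,412),0),((68,203),.12),((150,378),.12),((365,302),.12)]
Ss=[((205,462),0),((85,382),0),((322,392),0),((213,345),.12),((338,268),.12),((85,258),.12)]
obs=[(T,f(*p,235,205),z) for p,z in Ts]+[(S,f(*p,295,115),z) for p,z in Ss]
R=lambda a:np.array([[np.cos(a),-np.sin(a)],[np.sin(a),np.cos(a)]])
sg=[np.sign(R(.575).T@(onz(d,*p,z+.035)[:2]-[.4857,.3445])) for d,p,z in obs];print(np.array(sg).astype(int).tolist())
for name,O,G in(('both',obs,sg),('side',obs[:5],sg[:5]),('scene',obs[5:],sg[5:])):
    F=lambda q:np.ravel([np.array(proj(d,[*(q[:2]+R(q[3])@(g*.065)),z+q[2]]))-p for (d,p,z),g in zip(O,G)])
    s=least_squares(F,[.4857,.3445,.035,.575]);print(name,s.x.round(4),s.fun.round(1))
for d,p in((S,f(48,408,295,115)),(S,f(188,505,295,115)),(S,f(340,420,295,115)),(T,f(52,312,235,205)),(T,f(138,530,235,205)),(T,f(390,440,235,205))):
    w=onz(d,*p,.02)[:2]; g=np.sign(R(.5775).T@(w-[.485,.3435])); print('riser ctr',(w-R(.5775)@(g*.08)).round(4))
```

```text
[[1, 1], [-1, 1], [1, -1], [1, 1], [-1, 1], [1, -1], [-1, -1], [1, 1], [1, -1], [1, 1], [-1, -1]]
both [0.4824 0.3473 0.0402 0.5932] [-0.1  2.2  1.3  0.4 -1.8 -2.2 -1.4  1.1  1.9 -0.8 -0.7  2.1 -1.7  0.4
 -0.1  0.8  0.6 -1.5  0.5 -0.4 -0.2 -0.8]
side [ 0.4898  0.3163 -0.0113  0.5882] [ 0.6  0.3 -0.4 -0.3  0.4 -0.5 -0.5  0.6 -0.  -0.1]
scene [0.4457 0.3585 0.0106 0.5917] [-0.5  1.1 -0.5  0.1 -0.7  0.4  0.8 -1.5 -0.2  0.2  1.1 -0.2]
riser ctr [0.49   0.3452]
riser ctr [0.4755 0.3414]
riser ctr [0.4836 0.3418]
riser ctr [0.4814 0.3438]
riser ctr [0.4841 0.3402]
riser ctr [0.4873 0.3445]
```

Offset is about (0, +3) mm, and the underside is 17–20 mm above the riser by kinematics and image. I'll correct by -2.5 mm in y and -7 mm in z.

Emit:
{"api": "arm_command", "payload": {"steps": "0 -1 0 0;0 -1.5 -2 0;0 0 -2 0;0 0 -2 0;0 0 -1 0;0 0 0 0;0 0 0 0;0 0 0 0"}}

```text
clock: 15.7
ee_pos: [0.4856, 0.342, 0.1891]
eef_rot: [1.502, 2.759, 0.0]
force: [-0.3, -0.7, -9.4]
width: 0.0106
finger_force: 58.8
```

Run:
```python
from h import *
s=grab('side','s7');c=grab('scene','c7');o=telemetry.get_obs();print(o['clock'],o['ee_pos'],o['force'],o['finger_force'],abs(o['joint_vel']).max())
cv2.imwrite('pics/m7.png',np.hstack([cv2.resize(x,(400,600),interpolation=cv2.INTER_CUBIC) for x in(s['pixels'][270:345,245:295],c['pixels'][190:265,315:365])]))
```

```text
15.8 [0.48562897 0.3420172  0.18913316] [ 0.72950913  0.77223485 -9.04878787] 58.75573933124542 0.0008817826363626659
```

View pics/m7.png

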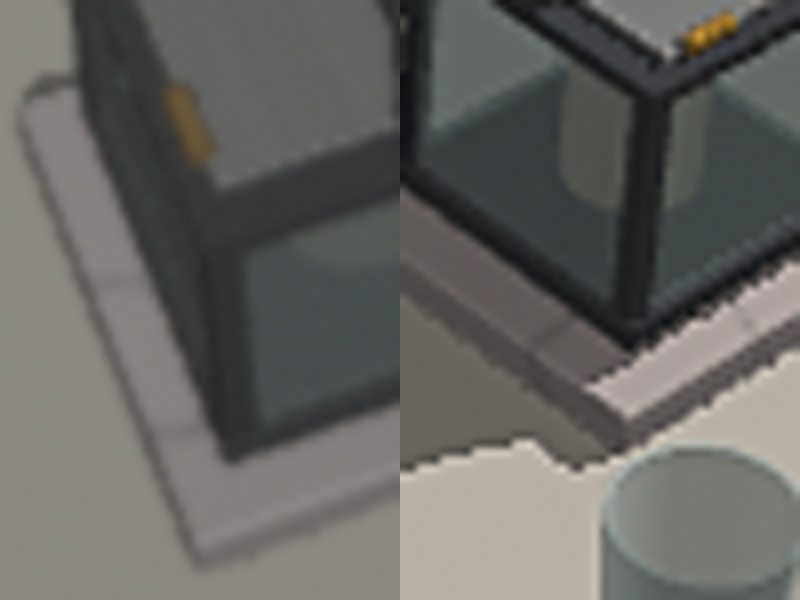

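The lantern edges run parallel to the riser's. The near bottom corner is at (235,462) in the side crop and (632,348) in the scene crop; the riser's near corner is at (197,555) and (627,420). I'll triangulate both as a last check.

Run:
```python
from h import *
S=load('c7');T=load('s7')
f=lambda x,y,ox,oy:((x+.5)/8-.5+ox,(y+.5)/8-.5+oy)
def tri(a,b):
    A=[];B=[]
    for o,r in(ray(T,*f(*a,245,270)),ray(S,*f(*b,315,190))):
        r=r/np.linalg.norm(r);M=np.eye(3)-np.outer(r,r);A.append(M);B.append(M@o)
    return np.linalg.lstsq(np.vstack(A),np.hstack(B),rcond=None)[0]
l=tri((235,462),(232,348));r=tri((197,550),(227,418));print(l,r)
a=.5775;d=l-r;print('rel in riser frame, ideal (-15,-15,~10):',1e3*np.array([np.cos(a)*d[0]+np.sin(a)*d[1],-np.sin(a)*d[0]+np.cos(a)*d[1],d[2]]))
```

```text
[ 0.50160909  0.36811997 -0.04701194] [ 0.50872935  0.37433291 -0.0827591 ]
rel in riser frame, ideal (-15,-15,~10): [-9.35740483 -1.31821542 35.74715922]
```

Those were two different corners: the side view shows (+,+) and the scene view (+,-). I'll evaluate each at its known height instead.

Run:
```python
from h import *
S=load('c7');T=load('s7')
f=lambda x,y,ox,oy:((x+.5)/8-.5+ox,(y+.5)/8-.5+oy)
a=.5775;R=np.array([[np.cos(a),np.sin(a)],[-np.sin(a),np.cos(a)]])
for z in(.026,.030,.034):
    for d,l,r,k in((T,f(235,462,245,270),f(197,550,245,270),'side ideal -15,-15'),(S,f(232,348,315,190),f(227,418,315,190),'scene ideal -15,+15')):
        print(z,k,(1e3*R@(onz(d,*l,z)-onz(d,*r,.02))[:2]).round(1))
```

```text
0.026 side ideal -15,-15 [-18.5 -18.4]
0.026 scene ideal -15,+15 [-21.1  23.1]
0.03 side ideal -15,-15 [-17.9 -16.4]
0.03 scene ideal -15,+15 [-18.2  19.7]
0.034 side ideal -15,-15 [-17.3 -14.3]
0.034 scene ideal -15,+15 [-15.2  16.3]
```

The corners agree at about 12 mm height with an offset of 2–3 mm, well inside the limits. Handing in.

```bash
python3 -c "
from workcell import order; print(order.job_done())"
```

```text
the job is handed in; nothing more can be done
None
```

The job is handed in, with no verdict returned: the turnbutton is across onto the lid, and the lantern is held by its handle about 12 mm above the white marble riser, 2–3 mm off centre and square to it by my measurements.

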